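# Close up the battery box and start its captive screw

### The arm

A 7-joint arm with a two-finger parallel gripper is mounted at the origin on the work surface. World frame = base frame: x ahead of the robot, y to its left, z up, the work surface at z = 0. Lengths are in m, angles in rad, forces in N, time in s.
With the tool pointing down it reaches from about 0.4 to 0.875 m from the base axis. Payload 6.5 kg.
Tool frame: the origin (TCP) lies on the mounting face of the last link; the fingertips stand 166 mm ahead of it and the grasp point (between the pads) lies 147 mm ahead of it; y points along the fingers, z is the direction in which the jaws open and shut, and the axes are right-handed (so a half turn about y gives the same grasp; the last joint's range is limited). The gripper opens to 88 mm and grips with 3 to 60 N. Pads are 18 mm wide; open, the fingers measure 123 mm over their backs; the gripper's body (75 mm by 187 mm) begins 45 mm behind the grasp point.
Start: joints at [-1.224, 0.536, -0.004, 1.538, 0.003, 1.067, -0.071], TCP at [0.261, 0.595, 0.405] pointing down, gripper open.
Joint ranges: [-2.7, 2.7], [-0.37, 2.16], [-1.27, 1.26], [0.24, 2.4], [-1.31, 4.45], [0.19, 1.91], [-2.76, 2.76]. Speed limits (rad/s): [2.39, 2.39, 3.14, 3.14, 3.14, 3.14, 3.14].

### API

Orientations are given as [roll, pitch, yaw] about the fixed x, y, z axes, in that order (R = Rz(yaw) Ry(pitch) Rx(roll)).
In Python, from rig import manip gives the robot as it stands. The module is installed in compiled form; this text tells all that it offers.
- The arm moves only by the shell command python3 -m crank 'ROWS' [OPENING] [FORCE]. ROWS is JSON, a list of rows, each a list of 6 numbers: the shift along the tool's x, y, z scaled (see below), then the turn, a rotation vector about the tool's x, y, z scaled (see below). A call has 1 to 20 rows; each row is the pose to reach, as a shift and turn from the pose commanded when the call began, along the tool's axes at that moment; what a row does not reach only later rows make up. The controller multiplies each number of a shift by 100 mm and each number of a turn by 0.5 rad. A row lasts 1/12 s, in which the tool goes at most 41.7 mm and 7.16 degrees, less where a joint would pass 70% of its speed; a pose out of reach is approached as far as the arm can. A call with a number of a shift or a turn outside -1 to 1 is refused whole. A call with a gripper value outside its range is refused whole. OPENING is the opening, from -1 (shut) to 1 (fully open), so that 0 is half open, set as the call begins (- or left out, the last holds). The fingers move at their own pace and stop on an object; FORCE is the grip in N (left out, the last holds). Time passes only in rows, so rows that repeat a pose let the fingers close. It gives the time, the measured TCP pose, the force and the opening at its end, in the units of the state.
- manip.observe(): the state, without advancing time (a new reading comes with each control period).
- manip.grab_frame(name): name is "side" or "top" or "wrist"; returns the picture (400x640x3 uint8, red, green, blue); there is no depth.
- manip.calibration(name): a dict with "vertical_fov" (degrees; the focal length in pixels is half the picture's height over the tangent of half this angle, whatever the lens; pixels are square), "cx", "cy" (the principal point, pixels), "origin" and "orientation" of the camera in the world. Camera axes: x right, y down, z forward; pixel columns grow to the right and rows downward; lengths in m; the calibration is good to about 2 mm. A picture is of the moment at which its call begins: read the wrist's pose just before it. calibration takes no time and is no camera call; for the wrist camera it gives the pose at the moment of the call.
- manip.hand_in(): hands the job in, once; it reports no verdict.
The state is a dict: "time_s": time; "joint_pos": joint angles; "qd": joint speeds; "tau": joint torques, N m; "eef_pos": TCP position; "ee_rot": TCP orientation; "contact_force": force on the tool from outside, world axes, zero at the start; "ft_torque": the same for the moment, N m; "grip_width": opening from 0.0 (shut) to 1.0 (fully open).
Only numpy, scipy, OpenCV 4.12 (cv2) and the standard library are available. Lean on these libraries where they do the work, as an engineer would, in place of code of your own. Each camera call takes 0.05 s, during which the arm holds its last target. There are 200 camera calls.

### The job

Close up the sheet-metal battery box on the bench: fold the flap with the U-shaped cut-out down first, then fold the flap that carries the captive thumb screw flat over it. Bearing down on the screw's knob, turn it backward (anticlockwise from above) until you feel it drop into the thread of the boss below, then turn it forward (clockwise) one full turn from there. Finish still gripping the knob, both flaps flat, the screw started by that one turn and no more; leave the other things on the bench where they are.

Things in the scene. Friction and masses are not known exactly. Their poses are not given: they have to be found in the camera images.
- box: open-topped riveted aluminium battery box fixed to the bench, 140 (x) x 200 (y) x 120 mm high, black battery inside. Origin at the centre of its underside, z up. Piano hinges run along its x axis on the rims at y = +100 mm (inner flap) and y = -100 mm (outer flap). A strap across the middle carries a steel nut plate with a round boss 30 mm across
- inner_flap (a joint): hinge angle of the flap with the U-shaped cut-out: 0 = flat and shut, 1.57 = upright; open at the start. Aluminium sheet 2 mm thick, 140 mm wide along its hinge, 125 mm from hinge to free edge; the cut-out, open to the free edge, is 44 mm wide, 47 mm deep, in the middle of its width. Stiff hinge: it stays where it is left and takes 1 to 3 N near the free edge to fold
- inner_flap_hinge (a point): middle of the inner flap's hinge line: at x = 0, y = +100, z = 120 mm of the box; shut, the flap's underside is at this height and it reaches from here 125 mm towards the box's -y
- outer_flap (a joint): hinge angle of the plain flap that carries the captive thumb screw: 0 = flat and shut over the inner flap, 1.57 = upright; open at the start. Aluminium sheet 2 mm thick, 140 mm wide, 125 mm from hinge to free edge; the screw goes through the middle of its width, 100 mm from the hinge, knob on its outer (upper) face. Stiff hinge: stays where left, takes 2 to 6 N near the free edge to fold
- outer_flap_hinge (a point): middle of the outer flap's hinge line: at x = 0, y = -100, z = 123 mm of the box; shut, the flap's underside is at this height, its upper face at 125 mm, and it reaches from here 125 mm towards the box's +y, the screw right over the boss
- knob: knurled round steel knob of the captive screw, 36 mm across and 22 mm high, screwdriver slot in its top; origin at the centre of its underside, z along the screw axis out through its top. At first its underside stands 23 to 26 mm above the outer flap; with the flaps shut and the screw pressed down onto the boss's thread, 18 to 20 mm. It rises and sinks with the screw
- screw_turn (a joint): angle of screw and knob about the screw axis, growing as it turns backward (anticlockwise from above); within 0.3 of 0 at the start. Turns easily (under 0.05 N m)
- screw_tip (a point): the lowest turn of the screw's thread, on the screw axis, 24 mm below the knob's underside (a short plain nose goes on below). Right-hand thread 16 mm across, pitch 4 mm: in the thread, one turn forward lowers it 4 mm. Out of the thread the captive screw slides along its axis in the flap against 2.5 N of friction; it starts drawn back 3 to 6 mm clear of the boss but may slip down onto it as the flap shuts; 0.2 kg with its knob
- boss_mouth (a point): centre of the mouth of the threaded boss, at x = 0, y = 0, z = 121 mm of the box, z up the bore. The thread starts right at the mouth at an unknown angle: flaps shut, the screw pushed down meets it 0 to 1.5 mm below the mouth, climbs to the mouth as it is turned backward and, 0.6 to 2.2 rad from the start, can sink 4 mm; one turn forward from there leaves its tip 8 mm below the mouth
- rivet_gun: bystander: red and black pneumatic rivet gun standing on its 72 mm round base, 220 mm high
- blue_bin: bystander: blue open bin 150 x 100 x 75 mm
- cleco_bin: bystander: yellow open bin 140 x 100 x 55 mm with clecos
- pliers: bystander: steel cleco pliers lying flat, 150 mm long
Things that resemble listed ones, but are neither listed nor needed, are in the scene too. There is more than one size of the box; the job needs the smallest.

How it is judged:
By the outcome, as a careful person would: the job done as asked, in the order asked, and still so for the second after the job is handed in, while the arm keeps its last pose, push and grip.
It also fails if it takes over 72 s, if anything falls off the work surface, if the arm or the gripper's body presses on something with over 40 N, if the wrist force passes 120 N, or if a joint passes its speed limit or range.

## Working session

There is one attempt and no reset: what is moved stays moved. The work goes in short steps, Python scripts to look and compute and a shell command to move; the robot and the scene stay as the last step left them, time stands still between calls to the robot, and variables do not carry over. Pictures are saved under pics/ and viewed, on a budget of 10 in all, crops included, one or two more only if the job needs it, and the job is handed in when it is done.

```bash
mkdir -p pics; python3 - <<'E'
from rig import manip
import cv2
s=manip.observe();print(s)
for n in("side","top"):
    im=manip.grab_frame(n);cv2.imwrite(f"pics/{n}0.png",im[:,:,::-1]);print(n,manip.calibration(n))
print(manip.calibration("wrist"))
E
```

```text
{'time_s': 0.0, 'joint_pos': array([-1.22423331,  0.53720282, -0.00441858,  1.53886703,  0.00260332,
        1.06730289, -0.07123346]), 'qd': array([-0.00105439, -0.00174506,  0.00052799, -0.00049831,  0.00084369,
        0.00144327, -0.00033996]), 'tau': array([ 8.45612885e-04, -5.70983326e+01,  9.90599468e-01, -2.51603830e+01,
       -5.62022708e-02,  1.80412381e-02,  1.83017778e-04]), 'eef_pos': array([0.26061715, 0.59510694, 0.40381764]), 'ee_rot': array([-1.57256500e+00, -1.43131456e-04, -4.12740040e-01]), 'contact_force': array([-0.94536887, -0.06874317,  0.62851895]), 'ft_torque': array([0.02000959, 0.04319252, 0.02765885]), 'grip_width': 0.9971730552700452}
side {'vertical_fov': 54.702858359728076, 'cx': 312.5696882795804, 'cy': 201.61796521331536, 'origin': array([-0.1405075 , -0.69859615,  1.15383403]), 'orientation': array([-2.40649733,  0.01397837, -0.82433917])}
top {'vertical_fov': 45.78578023445121, 'cx': 317.68377048939163, 'cy': 203.9716878542407, 'origin': array([ 0.43745275, -0.04009576,  1.53063773]), 'orientation': array([-3.06263281e+00,  1.45016964e-03, -1.54844361e+00])}
{'vertical_fov': 63.40555882227113, 'cx': 317.59721310903655, 'cy': 208.31559945467586, 'origin': array([0.19135274, 0.6263027 , 0.38417237]), 'orientation': array([2.84446953e+00, 6.41937407e-04, 1.15802158e+00])}
```

View pics/side0.png

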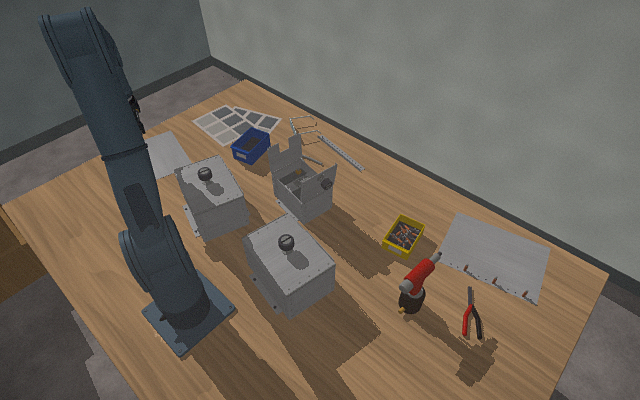

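View pics/top0.png

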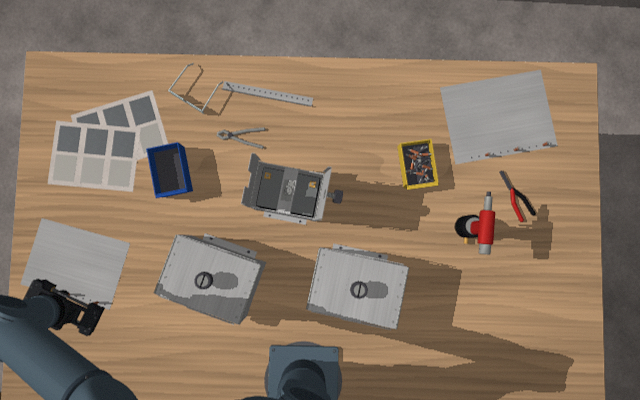

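Side: open box near (305,190); U-flap at its left, knob flap at its right with the knob at (327,184). Top: box body about (255–330,160–220), knob at (337,196). The two closed boxes are decoys. Next I'll zoom in.

```bash
python3 - <<'E'
import cv2,numpy as np
a=cv2.imread("pics/top0.png")[140:240,235:355];b=cv2.imread("pics/side0.png")[125:225,260:350]
r=lambda x:cv2.resize(x,None,fx=6,fy=6,interpolation=cv2.INTER_CUBIC)
cv2.imwrite("pics/z_top.png",r(a))
cv2.imwrite("pics/z_side.png",r(b))
E
```

```text
(no output)
```

View pics/z_top.png

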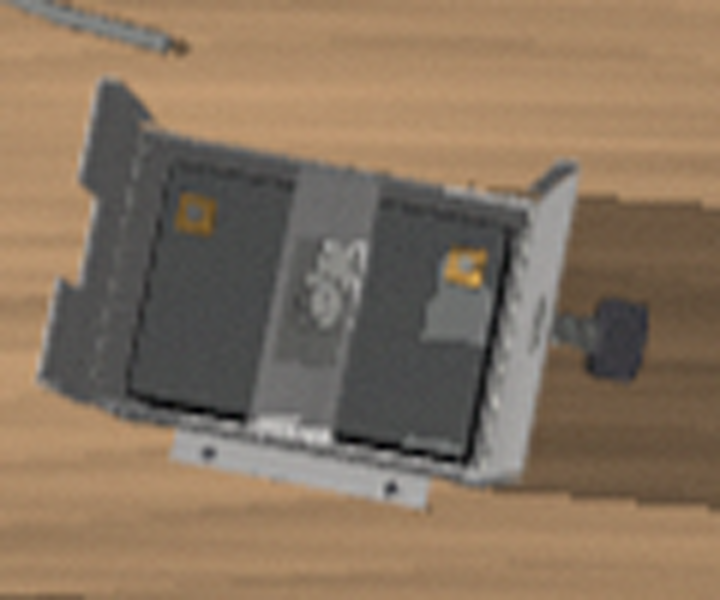

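View pics/z_side.png

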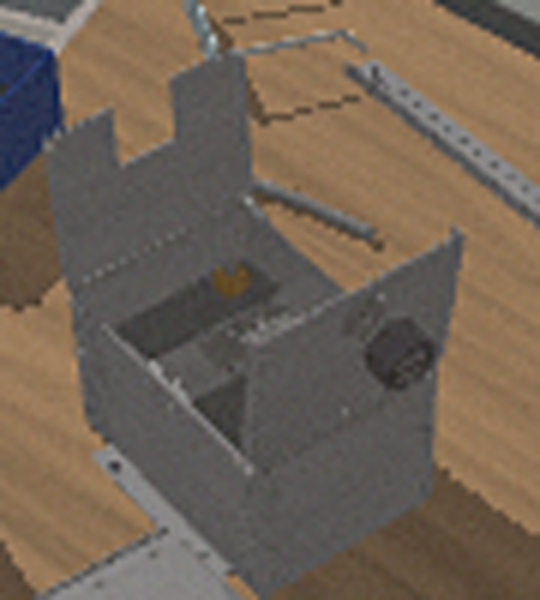

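```bash
cat > h.py <<'E'
import numpy as np
from scipy.spatial.transform import Rotation as R
from scipy.optimize import least_squares
def proj(c,P):
    p=(np.atleast_2d(P)-c["origin"])@R.from_euler("xyz",c["orientation"]).as_matrix()
    f=200/np.tan(np.radians(c["vertical_fov"])/2)
    return np.c_[c["cx"]+f*p[:,0]/p[:,2],c["cy"]+f*p[:,1]/p[:,2]]
def flap(a,x,r,n,s):  # s=+1 inner, -1 outer
    return [x,s*(.1-r*np.cos(a)+n*np.sin(a)),(.12 if s>0 else .123)+r*np.sin(a)+n*np.cos(a)]
def world(b,P): return R.from_euler("z",b[2]).apply(P)+[b[0],b[1],0]
def rows(tip,yaw,cmd=None):  # shift/turn units from given (pos,rpy) to tool-down pose with fingertips at tip
    from rig import manip
    s=manip.observe(); pos,rot=(s["eef_pos"],s["ee_rot"]) if cmd is None else cmd
    A=R.from_euler("xyz",rot);B=R.from_euler("xyz",[-np.pi/2,0,yaw])
    d=A.inv().apply(np.array(tip)+[0,0,.166]-pos)/.1; t=(A.inv()*B).as_rotvec()/.5
    print("shift",d.round(3),"turn",t.round(3))
E
cat > fit.py <<'E'
from h import *
from rig import manip
T,S=manip.calibration("top"),manip.calibration("side")
F=[("i",.07,.125),("i",-.07,.125),("i",.07,0),("i",-.07,0),("o",.07,.125),("o",-.07,.125),("o",.07,0),("o",-.07,0)]
t=[(105,80),(42,382),(148,125),(100,410),(577,163),(522,482),(527,205),(468,470)]
s=[(238,55),(47,145),(247,198),(72,285),(460,235),(255,345),(440,385),(250,470)]
t=np.array(t)/6+[235,140]; s=np.array(s)/6+[260,125]
def pts(b):
    L=[flap(b[3] if k=="i" else b[4],x,r,0,1 if k=="i" else -1) for k,x,r in F]
    return world(b,L)
kn=lambda b:world(b,[flap(b[4],0,.1,.002+.0245+.011,-1)])
def res(b):
    return np.r_[(proj(T,pts(b))-t).ravel(),(proj(S,pts(b))-s).ravel(),
      (proj(T,kn(b))-[235+618/6,140+340/6]).ravel(),(proj(S,kn(b))-[260+400/6,125+355/6]).ravel()]
o=least_squares(res,[.55,0,-.2,1.5,1.5],loss="soft_l1")
print(o.x.round(4)); print(res(o.x).reshape(-1,2).round(1).tolist())
E
python3 fit.py
```

```text
[ 0.5883  0.0554 -0.1722  1.5909  1.7108]
[[0.6, -0.1], [0.7, -0.6], [-0.0, 0.3], [-1.5, -1.7], [0.6, 1.3], [-0.1, -1.7], [2.0, -0.5], [2.8, 1.2], [-1.0, -1.0], [-0.3, -1.1], [-0.9, 0.4], [-0.9, 0.9], [-0.7, -0.4], [1.0, -1.1], [-1.4, -3.2], [-0.0, -0.2], [0.5, 0.2], [-0.5, -0.0]]
```

```bash
cat >> h.py <<'E'
BOX=[.5883,.0554,-.1722]
def bw(p): return world(BOX,[p])[0]
def plan(p0,y0,wps):  # p0 fingertip world, yaw0; wps list of (tip_world, yaw): one call each
    for p,y in wps:
        A=R.from_euler("xyz",[-np.pi/2,0,y0]); d=A.inv().apply(np.array(p)-p0)/.1
        print("shift",d.round(3),"turnY",round(-(y-y0)/.5,3),"->",np.round(p,3),round(y,3)); p0,y0=np.array(p),y
E
python3 - <<'E'
from h import *
p0=np.array([.261,.595,.239]);g=bw([0,.15,.228]);Y=-.1722-np.pi/2;y0=-.413
plan(p0,y0,[(p0+(g-p0)*k/6,y0+(Y-y0)*min(k/3,1)) for k in range(1,7)])
from math import *
print("fold inner: box y,z of tip")
E
```

```text
shift [ 0.801  0.018 -0.362] turnY 0.887 -> [0.32  0.53  0.237] -0.856
shift [0.879 0.018 0.017] turnY 0.887 -> [0.379 0.464 0.235] -1.3
shift [0.787 0.018 0.392] turnY 0.887 -> [0.438 0.399 0.233] -1.743
shift [0.543 0.018 0.692] turnY -0.0 -> [0.496 0.334 0.232] -1.743
shift [0.543 0.018 0.692] turnY -0.0 -> [0.555 0.268 0.23 ] -1.743
shift [0.543 0.018 0.692] turnY -0.0 -> [0.614 0.203 0.228] -1.743
fold inner: box y,z of tip
```

```bash
python3 -m crank '[[0.2,0,-0.09,0,0.22,0],[0.4,0.01,-0.18,0,0.44,0],[0.6,0.015,-0.27,0,0.66,0],[0.8,0.02,-0.36,0,0.887,0]]' 1 20
python3 -m crank '[[0.22,0,0,0,0.22,0],[0.44,0.01,0.01,0,0.44,0],[0.66,0.015,0.015,0,0.66,0],[0.88,0.02,0.02,0,0.887,0]]'
python3 -m crank '[[0.2,0,0.1,0,0.22,0],[0.4,0.01,0.2,0,0.44,0],[0.6,0.015,0.29,0,0.66,0],[0.79,0.02,0.39,0,0.887,0]]'
python3 -m crank '[[0.18,0.01,0.23,0,0,0],[0.36,0.01,0.46,0,0,0],[0.543,0.02,0.69,0,0,0]]'
python3 -m crank '[[0.18,0.01,0.23,0,0,0],[0.36,0.01,0.46,0,0,0],[0.543,0.02,0.69,0,0,0]]'
python3 -m crank '[[0.18,0.01,0.23,0,0,0],[0.36,0.01,0.46,0,0,0],[0.543,0.02,0.69,0,0,0],[0.543,0.02,0.69,0,0,0],[0.543,0.02,0.69,0,0,0]]'
python3 - <<'E'
from h import *
from rig import manip
rows(bw([0,.15,.228]),-.1722-np.pi/2)
# fold path box coords rel to tip start (y .15,z .228); tool x = -box y, tool y = down
def path(s,z0,r,ang,off):
    for a in ang:
        p=flap(a,0,r,.002,s); n=np.array([s*np.sin(a),np.cos(a)])
        # finger: half-thickness 9mm in y, tip flat: touching corner
        print(round(a,2),"tip y",round(p[1]+s*off*min(1,np.sin(a)*1.0),3),"z",round(p[2],3))
path(1,0,.105,np.arange(1.6,-.01,-.2),.009)
import cv2
cv2.imwrite("pics/w1.png",manip.grab_frame("wrist")[:,:,::-1])
E
```

```text
time_s: 0.43
eef_pos: [0.3201, 0.5294, 0.4023]
ee_rot: [-1.572, -0.0, -0.862]
contact_force: [0.7, 0.2, -0.1]
grip_width: 0.999
time_s: 0.77
eef_pos: [0.3793, 0.4642, 0.4003]
ee_rot: [-1.571, -0.0, -1.305]
contact_force: [-0.1, 0.5, -0.3]
grip_width: 0.998
time_s: 1.1
eef_pos: [0.4379, 0.3984, 0.3984]
ee_rot: [-1.571, -0.001, -1.749]
contact_force: [-0.1, 0.4, -0.2]
grip_width: 0.998
time_s: 1.35
eef_pos: [0.4966, 0.3333, 0.3964]
ee_rot: [-1.571, -0.0, -1.743]
contact_force: [-0.1, 1.0, -0.4]
grip_width: 1.001
time_s: 1.6
eef_pos: [0.5554, 0.2678, 0.3945]
ee_rot: [-1.571, -0.0, -1.743]
contact_force: [1.1, 0.3, -0.6]
grip_width: 1.002
time_s: 2.02
eef_pos: [0.6142, 0.2014, 0.3922]
ee_rot: [-1.571, -0.001, -1.747]
contact_force: [-0.3, -0.4, 0.1]
grip_width: 1.003
shift [-0.017 -0.018 -0.005] turn [ 0.    -0.008  0.003]
1.6 tip y 0.114 z 0.225
1.4 tip y 0.093 z 0.224
1.2 tip y 0.072 z 0.219
1.0 tip y 0.053 z 0.209
0.8 tip y 0.035 z 0.197
0.6 tip y 0.02 z 0.181
0.4 tip y 0.008 z 0.163
0.2 tip y -0.001 z 0.143
0.0 tip y -0.005 z 0.122
```

View pics/w1.png

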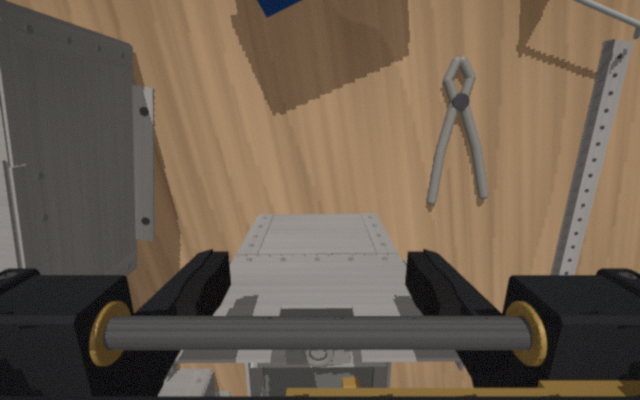

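Wrist view: the U-flap is centred at column 320 (free edge corners ~(180,360),(460,360)), with the open fingers straddling symmetrically. I'll fold it now.

```bash
python3 -m crank '[[0.2,0,0,0,0,0],[0.38,0,0,0,0,0],[0.5,0.01,0,0,0,0],[0.6,0.02,0,0,0,0],[0.7,0.04,0,0,0,0],[0.8,0.07,0,0,0,0],[0.92,0.13,0,0,0,0]]'
python3 -m crank '[[0.1,0.06,0,0,0,0],[0.18,0.1,0,0,0,0],[0.25,0.16,0,0,0,0],[0.33,0.24,0,0,0,0],[0.4,0.32,0,0,0,0],[0.46,0.41,0,0,0,0],[0.52,0.5,0,0,0,0],[0.57,0.6,0,0,0,0],[0.61,0.7,0,0,0,0],[0.64,0.78,0,0,0,0],[0.65,0.85,0,0,0,0],[0.65,0.89,0,0,0,0],[0.65,0.89,0,0,0,0]]'
python3 -m crank '[[0,0.02,0,0,0,0],[0,0.02,0,0,0,0]]'
python3 -m crank '[[0,0.02,0,0,0,0],[0,0.02,0,0,0,0]]'
```

```text
time_s: 2.65
eef_pos: [0.5976, 0.1133, 0.3798]
ee_rot: [-1.57, 0.001, -1.741]
contact_force: [-0.4, 1.8, 0.5]
grip_width: 1.004
time_s: 3.73
eef_pos: [0.5862, 0.0488, 0.2896]
ee_rot: [-1.572, -0.001, -1.743]
contact_force: [0.4, -0.1, -0.2]
grip_width: 1.002
time_s: 3.9
eef_pos: [0.5866, 0.0491, 0.2887]
ee_rot: [-1.571, 0.0, -1.743]
contact_force: [-0.6, 0.1, -0.3]
grip_width: 1.001
time_s: 4.07
eef_pos: [0.5868, 0.0489, 0.2883]
ee_rot: [-1.57, 0.001, -1.743]
contact_force: [-3.8, 0.5, 11.3]
grip_width: 0.999
```

Contact at 11 N with the tip at flap height, so it is shut. Next I'll lift, cross over the outer flap and come down outside it.

```bash
python3 -m crank '[[0,-0.3,0,0,0,0],[0,-0.65,0,0,0,0],[0,-1,0,0,0,0]]'
python3 -m crank '[[0,-0.35,0,0,0,0],[0.2,-0.65,0,0,0,0],[0.5,-0.7,0,0,0,0],[0.8,-0.7,0,0,0,0]]'
python3 -m crank '[[0.35,0,0,0,0,0],[0.7,0,0,0,0,0],[0.75,0,0,0,0,0],[0.75,0,0,0,0,0]]'
python3 - <<'E'
from h import *
from rig import manip
import cv2
rows(bw([0,-.16,.228]),-.1722-np.pi/2)
w=manip.grab_frame("side");t=manip.grab_frame("top")
a=cv2.resize(w[110:235,255:355],None,fx=4,fy=4,interpolation=2);b=cv2.resize(t[130:255,235:355],None,fx=4,fy=4,interpolation=2)[:, :400]
cv2.imwrite("pics/f1.png",np.hstack([a,b])[:,:,::-1])
for a in np.arange(1.7,-.01,-.2):
    p=flap(a,0,.107,.002,-1);print(round(a,2),"y",round(p[1]-.009*np.sin(a),3),"z",round(p[2],3))
E
```

```text
time_s: 4.32
eef_pos: [0.5862, 0.0489, 0.3878]
ee_rot: [-1.572, -0.001, -1.743]
contact_force: [-0.5, 1.0, 0.0]
grip_width: 1.0
time_s: 4.65
eef_pos: [0.5734, -0.0302, 0.46]
ee_rot: [-1.565, 0.002, -1.741]
contact_force: [0.3, 0.1, -0.7]
grip_width: 0.995
time_s: 4.98
eef_pos: [0.5591, -0.107, 0.4573]
ee_rot: [-1.57, -0.001, -1.749]
contact_force: [0.6, 0.1, -0.0]
grip_width: 0.998
shift [-0.05   0.633  0.008] turn [-0.002 -0.011  0.002]
1.7 y -0.125 z 0.229
1.5 y -0.103 z 0.23
1.3 y -0.082 z 0.227
1.1 y -0.061 z 0.219
0.9 y -0.042 z 0.208
0.7 y -0.025 z 0.193
0.5 y -0.011 z 0.176
0.3 y -0.001 z 0.157
0.1 y 0.005 z 0.136
```

View pics/f1.png

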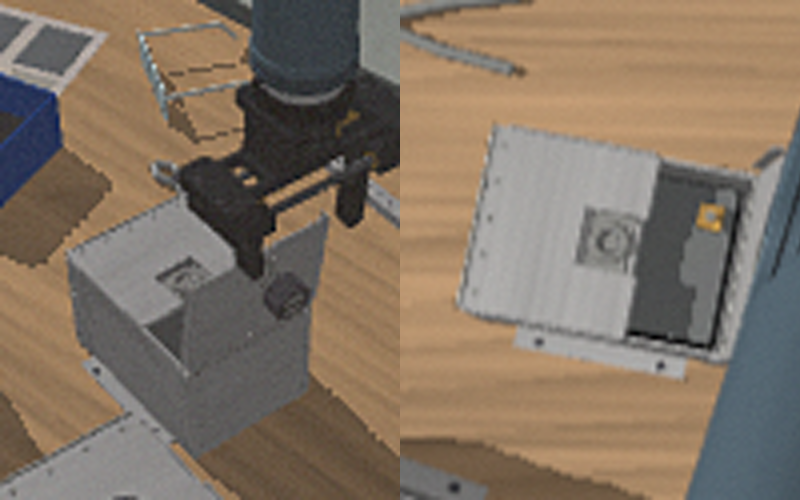

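Left: the inner flap lies flat. Right: the boss shows through the U at (610,240). Now the outer flap.

```bash
python3 -m crank '[[0,0.3,0,0,0,0],[0,0.62,0,0,0,0],[0,0.62,0,0,0,0]]'
python3 -m crank '[[-0.2,0,0,0,0,0],[-0.4,0,0,0,0,0],[-0.51,0,0,0,0,0],[-0.62,0,0,0,0,0],[-0.73,0.01,0,0,0,0],[-0.83,0.02,0,0,0,0],[-0.95,0.06,0,0,0,0]]'
python3 -m crank '[[-0.09,0.04,0,0,0,0],[-0.19,0.09,0,0,0,0],[-0.28,0.15,0,0,0,0],[-0.37,0.22,0,0,0,0],[-0.45,0.3,0,0,0,0],[-0.52,0.38,0,0,0,0],[-0.59,0.47,0,0,0,0],[-0.64,0.56,0,0,0,0],[-0.69,0.66,0,0,0,0],[-0.72,0.76,0,0,0,0],[-0.75,0.87,0,0,0,0],[-0.76,0.95,0,0,0,0],[-0.76,0.95,0,0,0,0]]'
python3 -m crank '[[0,0.03,0,0,0,0],[0,0.03,0,0,0,0]]'
python3 -m crank '[[0,0.02,0,0,0,0],[0,0.02,0,0,0,0]]'
```

```text
time_s: 5.33
eef_pos: [0.5585, -0.1008, 0.3896]
ee_rot: [-1.58, 0.0, -1.74]
contact_force: [-1.7, 1.0, -0.4]
grip_width: 0.997
time_s: 5.92
eef_pos: [0.5763, -0.0102, 0.3891]
ee_rot: [-1.57, -0.0, -1.744]
contact_force: [-2.0, -3.8, -0.2]
grip_width: 0.998
time_s: 7.0
eef_pos: [0.5892, 0.065, 0.2922]
ee_rot: [-1.572, -0.0, -1.743]
contact_force: [-0.2, 0.3, -0.1]
grip_width: 1.005
time_s: 7.17
eef_pos: [0.5894, 0.0646, 0.2914]
ee_rot: [-1.571, 0.001, -1.744]
contact_force: [-2.5, 0.3, 6.6]
grip_width: 1.0
time_s: 7.33
eef_pos: [0.5895, 0.0644, 0.2913]
ee_rot: [-1.571, 0.002, -1.744]
contact_force: [-8.8, -0.4, 22.8]
grip_width: 0.999
```

```bash
python3 -m crank '[[0,-0.3,0,0,0,0],[0,-0.65,0,0,0,0],[0,-1,0,0,0,0],[0,-1,0,0,0,0]]'
python3 - <<'E'
from h import *
from rig import manip
import cv2
c=manip.calibration("wrist");im=manip.grab_frame("wrist")
for z in(.125,.145,.168): print("proj knob",z,proj(c,[bw([0,0,z])]).round(0))
rows(bw([0,0,.2]),-.1722-np.pi/2)
T=manip.calibration("top");print("top",proj(T,[bw([0,0,.168])]))
S=manip.calibration("side");print("side",proj(S,[bw([0,0,.168]),bw([0,0,.145])]).round(1))
s=cv2.resize(manip.grab_frame("side")[125:225,260:360],None,fx=4,fy=4,interpolation=2)
cv2.imwrite("pics/w2.png",np.hstack([im[:,120:520],s])[:,:,::-1])
E
```

```text
time_s: 7.67
eef_pos: [0.5914, 0.064, 0.3954]
ee_rot: [-1.561, 0.004, -1.744]
contact_force: [0.9, -0.2, 0.1]
grip_width: 0.998
proj knob 0.125 [[312. 220.]]
proj knob 0.145 [[312. 229.]]
proj knob 0.168 [[312. 240.]]
shift [ 0.092  0.264 -0.009] turn [-0.014 -0.002 -0.006]
top [[286.53980204 188.42975735]]
side [[300.5 170.6]
 [300.7 175.1]]
```

View pics/w2.png

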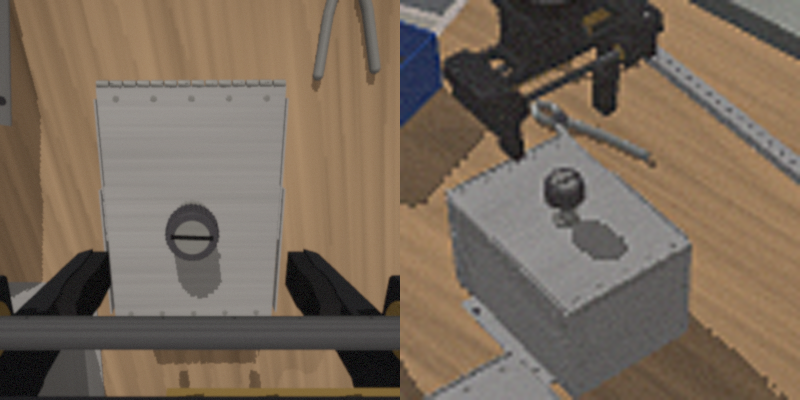

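Wrist: knob top at (312,238), predicted (312,240). Side: (301,170.5), predicted (300.5,170.6). The model fits, the flap is flat and the slot lies along box x. Next: centre, lower and grip.

```bash
python3 -m crank '[[0.09,0.1,-0.01,0,0,0],[0.09,0.4,-0.01,0,0,0],[0.09,0.7,-0.01,0,0,0],[0.09,0.83,-0.01,0,0,0],[0.09,0.83,-0.01,0,0,0]]'
python3 -m crank '[[0,0,0,0,0,0],[0,0,0,0,0,0],[0,0,0,0,0,0],[0,0,0,0,0,0],[0,0,0,0,0,0],[0,0,0,0,0,0],[0,0,0,0,0,0],[0,0,0,0,0,0],[0,0,0,0,0,0],[0,0,0,0,0,0]]' -1 30
python3 - <<'E'
from h import *
rows(bw([0,0,.143]),-.1722-np.pi/2)
E
```

```text
time_s: 8.18
eef_pos: [0.5845, 0.0552, 0.301]
ee_rot: [-1.579, -0.003, -1.744]
contact_force: [-0.7, -0.7, -0.2]
grip_width: 1.005
time_s: 9.02
eef_pos: [0.5875, 0.0558, 0.3061]
ee_rot: [-1.568, 0.0, -1.743]
contact_force: [4.7, -0.4, -0.9]
grip_width: 0.395
shift [ 0.002 -0.029  0.009] turn [-0.005 -0.001 -0.001]
```

```bash
python3 -m crank '[[0,0.02,0.01,0,0,0],[0,0.02,0.01,0,0,0]]'
python3 -m crank '[[0,0.02,0,0,0,0],[0,0.02,0,0,0,0]]'
python3 -m crank '[[0,0.01,0,0,0,0],[0,0.01,0,0,0,0]]'
python3 -m crank '[[0,0.01,0,0,0,0],[0,0.01,0,0,0,0]]'
python3 -m crank '[[0,0.01,0,0,0,0],[0,0.01,0,0,0,0]]'
```

```text
time_s: 9.18
eef_pos: [0.5879, 0.0558, 0.3036]
ee_rot: [-1.571, 0.0, -1.743]
contact_force: [2.4, -0.3, -0.0]
grip_width: 0.396
time_s: 9.35
eef_pos: [0.5879, 0.0557, 0.3015]
ee_rot: [-1.57, -0.0, -1.743]
contact_force: [3.8, -0.5, -0.9]
grip_width: 0.394
time_s: 9.52
eef_pos: [0.5879, 0.0557, 0.3008]
ee_rot: [-1.57, 0.0, -1.743]
contact_force: [3.8, -0.8, -0.8]
grip_width: 0.393
time_s: 9.68
eef_pos: [0.5879, 0.0556, 0.3005]
ee_rot: [-1.57, 0.0, -1.743]
contact_force: [-0.1, -0.3, 7.2]
grip_width: 0.392
time_s: 9.85
eef_pos: [0.588, 0.0556, 0.3004]
ee_rot: [-1.57, 0.001, -1.743]
contact_force: [-2.6, -0.1, 14.8]
grip_width: 0.396
```

Contact, pressing at 15 N. Now I'll turn backward in 0.1 rad steps and watch z and force.

```bash
f(){ python3 - <<'E'
from rig import manip
s=manip.observe();print("z %.4f yaw %.3f Fz %.1f w %.3f t %.1f"%(s["eef_pos"][2],s["ee_rot"][2],s["contact_force"][2],s["grip_width"],s["time_s"]))
E
}
python3 -m crank '[[0,0,0,0,-0.1,0],[0,0,0,0,-0.2,0],[0,0,0,0,-0.2,0]]' -1 45 >/dev/null; f
python3 -m crank '[[0,0,0,0,-0.1,0],[0,0,0,0,-0.2,0],[0,0,0,0,-0.2,0]]' >/dev/null; f
python3 -m crank '[[0,0,0,0,-0.1,0],[0,0,0,0,-0.2,0],[0,0,0,0,-0.2,0]]' >/dev/null; f
python3 -m crank '[[0,0,0,0,-0.1,0],[0,0,0,0,-0.2,0],[0,0,0,0,-0.2,0]]' >/dev/null; f
python3 -m crank '[[0,0,0,0,-0.1,0],[0,0,0,0,-0.2,0],[0,0,0,0,-0.2,0]]' >/dev/null; f
```

```text
z 0.3004 yaw -1.641 Fz 13.7 w 0.391 t 10.1
z 0.3005 yaw -1.541 Fz 13.4 w 0.391 t 10.3
z 0.3005 yaw -1.441 Fz 13.1 w 0.393 t 10.6
z 0.3006 yaw -1.341 Fz 12.3 w 0.394 t 10.8
z 0.3007 yaw -1.241 Fz 12.4 w 0.391 t 11.1
```

```bash
cat > o.py <<'E'
import sys
from rig import manip
s=manip.observe();print("z %.4f yaw %.3f Fz %.1f w %.3f t %.1f q7 %.2f"%(s["eef_pos"][2],s["ee_rot"][2],s["contact_force"][2],s["grip_width"],s["time_s"],s["joint_pos"][6]))
sys.exit(s["contact_force"][2]<7)
E
set -e
python3 -m crank '[[0,0,0,0,-0.1,0],[0,0,0,0,-0.2,0],[0,0,0,0,-0.2,0]]' >/dev/null; python3 o.py
python3 -m crank '[[0,0,0,0,-0.1,0],[0,0,0,0,-0.2,0],[0,0,0,0,-0.2,0]]' >/dev/null; python3 o.py
python3 -m crank '[[0,0,0,0,-0.1,0],[0,0,0,0,-0.2,0],[0,0,0,0,-0.2,0]]' >/dev/null; python3 o.py
python3 -m crank '[[0,0,0,0,-0.1,0],[0,0,0,0,-0.2,0],[0,0,0,0,-0.2,0]]' >/dev/null; python3 o.py
python3 -m crank '[[0,0,0,0,-0.1,0],[0,0,0,0,-0.2,0],[0,0,0,0,-0.2,0]]' >/dev/null; python3 o.py
python3 -m crank '[[0,0,0,0,-0.1,0],[0,0,0,0,-0.2,0],[0,0,0,0,-0.2,0]]' >/dev/null; python3 o.py
python3 -m crank '[[0,0,0,0,-0.1,0],[0,0,0,0,-0.2,0],[0,0,0,0,-0.2,0]]' >/dev/null; python3 o.py
python3 -m crank '[[0,0,0,0,-0.1,0],[0,0,0,0,-0.2,0],[0,0,0,0,-0.2,0]]' >/dev/null; python3 o.py
python3 -m crank '[[0,0,0,0,-0.1,0],[0,0,0,0,-0.2,0],[0,0,0,0,-0.2,0]]' >/dev/null; python3 o.py
python3 -m crank '[[0,0,0,0,-0.1,0],[0,0,0,0,-0.2,0],[0,0,0,0,-0.2,0]]' >/dev/null; python3 o.py
python3 -m crank '[[0,0,0,0,-0.1,0],[0,0,0,0,-0.2,0],[0,0,0,0,-0.2,0]]' >/dev/null; python3 o.py
python3 -m crank '[[0,0,0,0,-0.1,0],[0,0,0,0,-0.2,0],[0,0,0,0,-0.2,0]]' >/dev/null; python3 o.py
```

```text
z 0.3007 yaw -1.141 Fz 12.3 w 0.389 t 11.3 q7 0.40False
```

```bash
sed -i 's/sys.exit(\(.*\))$/sys.exit(int(\1))/' o.py
set -e
python3 -m crank '[[0,0,0,0,-0.1,0],[0,0,0,0,-0.2,0],[0,0,0,0,-0.2,0]]' >/dev/null; python3 o.py
python3 -m crank '[[0,0,0,0,-0.1,0],[0,0,0,0,-0.2,0],[0,0,0,0,-0.2,0]]' >/dev/null; python3 o.py
python3 -m crank '[[0,0,0,0,-0.1,0],[0,0,0,0,-0.2,0],[0,0,0,0,-0.2,0]]' >/dev/null; python3 o.py
python3 -m crank '[[0,0,0,0,-0.1,0],[0,0,0,0,-0.2,0],[0,0,0,0,-0.2,0]]' >/dev/null; python3 o.py
python3 -m crank '[[0,0,0,0,-0.1,0],[0,0,0,0,-0.2,0],[0,0,0,0,-0.2,0]]' >/dev/null; python3 o.py
python3 -m crank '[[0,0,0,0,-0.1,0],[0,0,0,0,-0.2,0],[0,0,0,0,-0.2,0]]' >/dev/null; python3 o.py
python3 -m crank '[[0,0,0,0,-0.1,0],[0,0,0,0,-0.2,0],[0,0,0,0,-0.2,0]]' >/dev/null; python3 o.py
python3 -m crank '[[0,0,0,0,-0.1,0],[0,0,0,0,-0.2,0],[0,0,0,0,-0.2,0]]' >/dev/null; python3 o.py
python3 -m crank '[[0,0,0,0,-0.1,0],[0,0,0,0,-0.2,0],[0,0,0,0,-0.2,0]]' >/dev/null; python3 o.py
python3 -m crank '[[0,0,0,0,-0.1,0],[0,0,0,0,-0.2,0],[0,0,0,0,-0.2,0]]' >/dev/null; python3 o.py
python3 -m crank '[[0,0,0,0,-0.1,0],[0,0,0,0,-0.2,0],[0,0,0,0,-0.2,0]]' >/dev/null; python3 o.py
python3 -m crank '[[0,0,0,0,-0.1,0],[0,0,0,0,-0.2,0],[0,0,0,0,-0.2,0]]' >/dev/null; python3 o.py
```

```text
z 0.3008 yaw -1.041 Fz 11.1 w 0.387 t 11.6 q7 0.49
z 0.3008 yaw -0.941 Fz 11.7 w 0.390 t 11.8 q7 0.57
z 0.3008 yaw -0.841 Fz 11.3 w 0.392 t 12.1 q7 0.65
z 0.3008 yaw -0.741 Fz 9.8 w 0.392 t 12.3 q7 0.74
z 0.3008 yaw -0.640 Fz 9.1 w 0.388 t 12.6 q7 0.82
z 0.3008 yaw -0.540 Fz 9.4 w 0.391 t 12.8 q7 0.91
z 0.3008 yaw -0.440 Fz 8.2 w 0.390 t 13.1 q7 0.99
z 0.3007 yaw -0.340 Fz 7.3 w 0.393 t 13.3 q7 1.07
z 0.3002 yaw -0.239 Fz 1.3 w 0.392 t 13.6 q7 1.16
```

Force fell away at yaw -0.24 (1.5 rad). I'll push down to see whether it has dropped in.

```bash
python3 -m crank '[[0,0.01,0,0,0,0],[0,0.01,0,0,0,0]]' >/dev/null; python3 o.py
python3 -m crank '[[0,0.01,0,0,0,0],[0,0.01,0,0,0,0]]' >/dev/null; python3 o.py
python3 -m crank '[[0,0.01,0,0,0,0],[0,0.01,0,0,0,0]]' >/dev/null; python3 o.py
```

```text
z 0.2990 yaw -0.242 Fz 1.5 w 0.391 t 13.8 q7 1.16
z 0.2979 yaw -0.242 Fz 0.6 w 0.388 t 13.9 q7 1.15
z 0.2976 yaw -0.242 Fz 5.2 w 0.386 t 14.1 q7 1.15
```

```bash
python3 -m crank '[[0,0.01,0,0,0,0],[0,0.01,0,0,0,0]]' >/dev/null; python3 o.py
python3 -m crank '[[0,0,0,0,0,0],[0,0,0,0,0,0]]' >/dev/null; python3 o.py
python3 - <<'E'
from rig import manip
import cv2,numpy as np
from h import *
im=manip.grab_frame("wrist")
s=cv2.resize(manip.grab_frame("side")[145:195,275:325],None,fx=8,fy=8,interpolation=2)
cv2.imwrite("pics/w3.png",np.hstack([im[:,120:520],s])[:,:,::-1])
E
```

```text
z 0.2974 yaw -0.242 Fz 13.0 w 0.391 t 14.3 q7 1.15
z 0.2974 yaw -0.242 Fz 12.6 w 0.391 t 14.4 q7 1.15
```

View pics/w3.png

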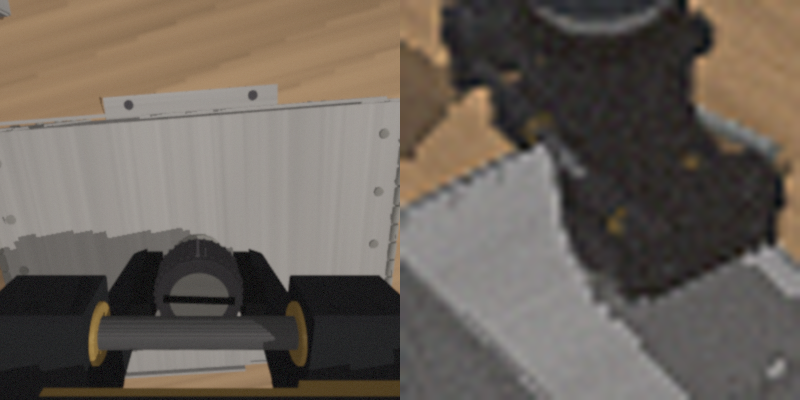

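Knob and slot turned with the hand. It sank from about .3008 to .2974 and is firm there, so it has dropped in near yaw -0.27. Now forward half a turn, feeding 2 mm/π.

```bash

python3 -m crank '[[0,0,0,0,0.2,0],[0,0.001,0,0,0.4,0],[0,0.002,0,0,0.6,0],[0,0.003,0,0,0.8,0],[0,0.003,0,0,1,0],[0,0.003,0,0,1,0]]' >/dev/null; python3 o.py
python3 -m crank '[[0,0,0,0,0.2,0],[0,0.001,0,0,0.4,0],[0,0.002,0,0,0.6,0],[0,0.003,0,0,0.8,0],[0,0.003,0,0,1,0],[0,0.003,0,0,1,0]]' >/dev/null; python3 o.py
python3 -m crank '[[0,0,0,0,0.2,0],[0,0.001,0,0,0.4,0],[0,0.002,0,0,0.6,0],[0,0.003,0,0,0.8,0],[0,0.003,0,0,1,0],[0,0.003,0,0,1,0]]' >/dev/null; python3 o.py
```

```text
z 0.2970 yaw -0.748 Fz 14.0 w 0.387 t 15.0 q7 0.73
z 0.2966 yaw -1.249 Fz 17.6 w 0.391 t 15.5 q7 0.32
z 0.2962 yaw -1.749 Fz 21.8 w 0.387 t 16.0 q7 -0.10
```

```bash

python3 -m crank '[[0,0,0,0,0.2,0],[0,0,0,0,0.4,0],[0,0,0,0,0.6,0],[0,0,0,0,0.8,0],[0,0,0,0,1,0],[0,0,0,0,1,0]]' >/dev/null; python3 o.py
python3 -m crank '[[0,0,0,0,0.2,0],[0,0.001,0,0,0.4,0],[0,0.002,0,0,0.6,0],[0,0.002,0,0,0.8,0],[0,0.002,0,0,1,0],[0,0.002,0,0,1,0]]' >/dev/null; python3 o.py
python3 -m crank '[[0,0,0,0,0.2,0],[0,0.001,0,0,0.4,0],[0,0.002,0,0,0.6,0],[0,0.002,0,0,0.8,0],[0,0.002,0,0,1,0],[0,0.002,0,0,1,0]]' >/dev/null; python3 o.py
python3 -m crank '[[0,0.001,0,0,0.15,0],[0,0.001,0,0,0.3,0],[0,0.001,0,0,0.32,0],[0,0.001,0,0,0.32,0],[0,0.001,0,0,0.32,0]]' >/dev/null; python3 o.py
python3 - <<'E'
from rig import manip
import cv2
cv2.imwrite("pics/w4.png",manip.grab_frame("wrist")[150:390,170:490,::-1])
s=manip.observe();print(s["joint_pos"].round(2),s["ee_rot"],s["contact_force"])
E
```

```text
z 0.2959 yaw -2.248 Fz 22.5 w 0.387 t 16.5 q7 -0.51
z 0.2955 yaw -2.748 Fz 26.1 w 0.387 t 17.0 q7 -0.91
z 0.2952 yaw 3.036 Fz 24.7 w 0.394 t 17.5 q7 -1.32
z 0.2952 yaw 2.882 Fz 24.0 w 0.392 t 17.9 q7 -1.45
[-0.73  0.72  0.8   1.82 -0.66  0.9  -1.45] [-1.57596254 -0.00400412  2.88159536] [-8.57176243  7.37377988 24.61566735]
```

View pics/w4.png

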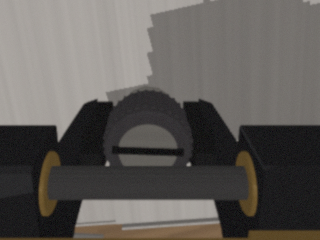

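Slot still lies along the jaws, so there was no slip. Now open, rise 8 mm, turn the hand back π and regrip.

```bash

python3 -m crank '[[0,-0.02,0,0,0,0],[0,-0.02,0,0,0,0],[0,-0.02,0,0,0,0],[0,-0.02,0,0,0,0],[0,-0.06,0,0,0,0],[0,-0.1,0,0,0,0]]' 0.5 >/dev/null; python3 o.py
python3 -m crank '[[0,0,0,0,-0.2,0],[0,0,0,0,-0.4,0],[0,0,0,0,-0.6,0],[0,0,0,0,-0.8,0],[0,0,0,0,-1,0]]' >/dev/null; python3 o.py
python3 -m crank '[[0,0,0,0,-0.2,0],[0,0,0,0,-0.4,0],[0,0,0,0,-0.6,0],[0,0,0,0,-0.8,0],[0,0,0,0,-1,0]]' >/dev/null
python3 -m crank '[[0,0,0,0,-0.2,0],[0,0,0,0,-0.4,0],[0,0,0,0,-0.6,0],[0,0,0,0,-0.8,0],[0,0,0,0,-1,0]]' >/dev/null
python3 -m crank '[[0,0,0,0,-0.2,0],[0,0,0,0,-0.4,0],[0,0,0,0,-0.6,0],[0,0,0,0,-0.8,0],[0,0,0,0,-1,0]]' >/dev/null
python3 -m crank '[[0,0,0,0,-0.2,0],[0,0,0,0,-0.4,0],[0,0,0,0,-0.6,0],[0,0,0,0,-0.8,0],[0,0,0,0,-1,0]]' >/dev/null
python3 -m crank '[[0,0,0,0,-0.2,0],[0,0,0,0,-0.4,0],[0,0,0,0,-0.6,0],[0,0,0,0,-0.8,0],[0,0,0,0,-1,0]]' >/dev/null
python3 -m crank '[[0,0,0,0,-0.15,0],[0,0,0,0,-0.283,0],[0,0,0,0,-0.283,0],[0,0,0,0,-0.283,0]]' >/dev/null;python3 o.py
python3 - <<'E'
from h import *
rows(bw([0,0,.134]),-.26)
from rig import manip
s=manip.observe();print(s["eef_pos"],s["ee_rot"])
E
```

```text
z 0.3031 yaw 2.880 Fz 0.1 w 0.750 t 18.5 q7 -1.46
z 0.3036 yaw -2.899 Fz -0.3 w 0.751 t 18.9 q7 -1.04
z 0.3034 yaw -0.264 Fz -0.4 w 0.752 t 21.3 q7 1.14
shift [0.005 0.034 0.002] turn [ 0.001 -0.009  0.   ]
[0.58779546 0.05528643 0.30344164] [-1.57106989e+00 -1.39985321e-04 -2.64411332e-01]
```

```bash

python3 -m crank '[[0,0.02,0,0,0,0],[0,0.035,0,0,0,0],[0,0.035,0,0,0,0]]' >/dev/null; python3 o.py
python3 -m crank '[[0,0,0,0,0,0],[0,0,0,0,0,0],[0,0,0,0,0,0],[0,0,0,0,0,0],[0,0,0,0,0,0],[0,0,0,0,0,0],[0,0,0,0,0,0],[0,0,0,0,0,0]]' -1 45 >/dev/null; python3 o.py
python3 -m crank '[[0,0.005,0,0,0,0],[0,0.01,0,0,0,0],[0,0.01,0,0,0,0]]' >/dev/null; python3 o.py
python3 -m crank '[[0,0,0,0,0.2,0],[0,0.001,0,0,0.4,0],[0,0.002,0,0,0.6,0],[0,0.003,0,0,0.8,0],[0,0.003,0,0,1,0],[0,0.003,0,0,1,0]]' >/dev/null; python3 o.py
python3 -m crank '[[0,0,0,0,0.2,0],[0,0.001,0,0,0.4,0],[0,0.002,0,0,0.6,0],[0,0.003,0,0,0.8,0],[0,0.003,0,0,1,0],[0,0.003,0,0,1,0]]' >/dev/null; python3 o.py
```

```text
z 0.2994 yaw -0.263 Fz -0.5 w 0.748 t 21.6 q7 1.15
z 0.3002 yaw -0.260 Fz -0.7 w 0.391 t 22.2 q7 1.15
z 0.3000 yaw -0.260 Fz 6.5 w 0.394 t 22.5 q7 1.15
z 0.2997 yaw -0.765 Fz 8.0 w 0.394 t 23.0 q7 0.72
z 0.2994 yaw -1.265 Fz 8.0 w 0.393 t 23.5 q7 0.31
```

Tracking the pitch well (-0.3 mm per 0.5 rad). Continuing.

```bash

python3 -m crank '[[0,0,0,0,0.2,0],[0,0.001,0,0,0.4,0],[0,0.002,0,0,0.6,0],[0,0.003,0,0,0.8,0],[0,0.003,0,0,1,0],[0,0.003,0,0,1,0]]' >/dev/null; python3 o.py
python3 -m crank '[[0,0,0,0,0.2,0],[0,0.001,0,0,0.4,0],[0,0.002,0,0,0.6,0],[0,0.003,0,0,0.8,0],[0,0.003,0,0,1,0],[0,0.003,0,0,1,0]]' >/dev/null; python3 o.py
python3 -m crank '[[0,0,0,0,0.2,0],[0,0.001,0,0,0.4,0],[0,0.002,0,0,0.6,0],[0,0.003,0,0,0.8,0],[0,0.003,0,0,1,0],[0,0.003,0,0,1,0]]' >/dev/null; python3 o.py
python3 -m crank '[[0,0,0,0,0.2,0],[0,0.001,0,0,0.4,0],[0,0.002,0,0,0.6,0],[0,0.003,0,0,0.8,0],[0,0.003,0,0,1,0],[0,0.003,0,0,1,0]]' >/dev/null; python3 o.py
python3 -m crank '[[0,0.001,0,0,0.15,0],[0,0.001,0,0,0.3,0],[0,0.001,0,0,0.3,0],[0,0.001,0,0,0.3,0],[0,0.001,0,0,0.3,0]]' >/dev/null; python3 o.py
python3 - <<'E'
from rig import manip
import cv2,numpy as np
im=manip.grab_frame("wrist")
a=im[:,120:520]; b=cv2.resize(manip.grab_frame("side")[125:225,260:360],None,fx=4,fy=4,interpolation=2)
cv2.imwrite("pics/w5.png",np.hstack([a,b])[:,:,::-1])
s=manip.observe();print(s["eef_pos"],s["ee_rot"],s["contact_force"])
E
```

```text
z 0.2991 yaw -1.765 Fz 7.4 w 0.389 t 24.0 q7 -0.11
z 0.2987 yaw -2.265 Fz 7.7 w 0.391 t 24.5 q7 -0.52
z 0.2984 yaw -2.765 Fz 6.8 w 0.393 t 25.0 q7 -0.93
z 0.2981 yaw 3.018 Fz 7.3 w 0.394 t 25.5 q7 -1.34
z 0.2980 yaw 2.873 Fz 6.9 w 0.390 t 25.9 q7 -1.46
[0.58861528 0.05749218 0.29799085] [-1.57466932e+00  1.09715321e-03  2.87292727e+00] [0.46843504 5.52642172 6.97698472]
```

View pics/w5.png

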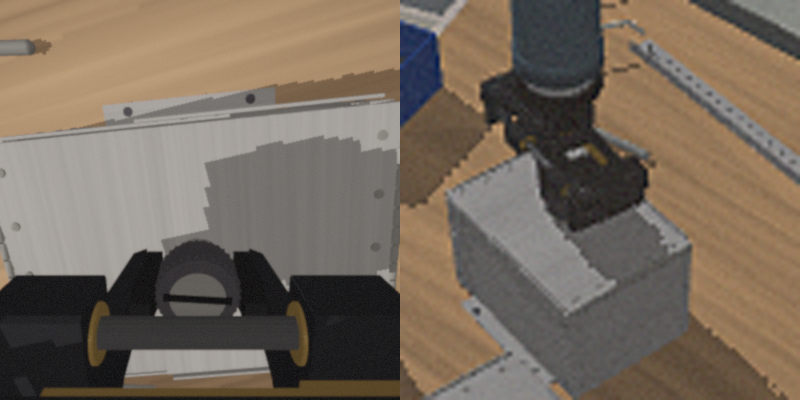

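```bash
python3 -c "
from rig import manip
print(manip.hand_in())"; python3 o.py
```

```text
the job is handed in; nothing more can be done
None
the job is handed in; nothing more can be done
```

The job is handed in at about 26 s of robot time. Both flaps are folded flat, the U cut-out flap first, and the gripper still holds the knob at 45 N grip with about 7 N downward push.

- **Folding:** I pushed each flap down with the open fingers straddling the cut-out or the knob. Each one came up firm at the expected height. A picture after each fold showed that flap flat.
- **Finding the thread:** Pressing at about 15 N, I turned the knob backward about 1.5 rad. It then sank about 3.4 mm and went firm, close to the 4 mm expected. I turned in 0.1 rad steps, so the drop angle is known to about ±0.05 rad.
- **Forward turn:** I turned it forward 3.16 rad, regripped half a turn back, then turned another 3.15 rad. That is 6.31 rad on the hand, or about 6.28 rad from the drop point. The hand sank about 2.2 mm and 2.0 mm, against 2.0 mm per half turn expected.
- **Last picture:** The slot still lies along the jaws, so the knob did not slip round in the grip. The outer flap was flat, and the arm touched nothing else on the bench.

**Small disagreements:**
- The hand rose only about 0.4 mm during the backward turn, where about 0.9 mm was expected.
- It sank slightly too far in the first half turn, probably because the pads slipped a fraction of a millimetre along the knob.
- I did not measure the final screw depth directly.

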